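Push the slim carton through the size gate

ROBOT

A 6-joint arm with a two-finger parallel gripper is mounted at the origin on the work surface. World frame = base frame: x ahead of the robot, y to its left, z up, the work surface at z = 0. Lengths are in m, angles in rad, forces in N, time in s.
With the tool pointing down it reaches from about 0.35 to 0.725 m from the base axis. Payload 4.3 kg.
Tool frame: the origin (TCP) lies at the very end of the fingers, on their centre line; the grasp point (between the pads) lies 19 mm behind it; z points along the fingers, y is the direction in which the jaws open and shut (so a half turn about z gives the same grasp; the last joint's range is limited). The gripper opens to 85 mm and grips with 20 to 120 N. Pads are 22 mm wide; open, the fingers measure 114 mm over their backs; the gripper's body (76 mm by 85 mm) begins 54 mm behind the grasp point. The pads swing forward as they close: fully open they stand 13 mm farther back than shut.
Start: joints at [1.19, 0.377, 0.081, 1.274, 0, 1.46], TCP at [0.154, 0.554, 0.231] pointing down, gripper open.
Joint ranges: [-2.72, 2.72], [-0.84, 1.66], [-1.02, 1.22], [-1.77, 2.12], [-1.37, 1.28], [-3.14, 3.14]. Speed limits (rad/s): [2.57, 2.57, 3.14, 3.14, 3.14, 3.14].

INTERFACE

Orientations are given as a unit quaternion [w, x, y, z].
In Python, from plant import robot gives the robot as it stands.
- The arm moves only by the tool drive_tool, never from a script. Its argument "motion" is a list of rows, each a list of 5 numbers: the finger opening in m, from 0 to 0.0854, then the shift along the tool's x, y, z in m, then the turn about the tool's z in degrees. In form: [[gripper, tx, ty, tz, yaw], ...]. A call has 1 to 10 rows; each row is the pose to reach, as a shift and turn from the pose commanded when the call began, along the tool's axes at that moment; what a row does not reach only later rows make up. A row lasts 1/8 s, in which the tool goes at most 62.5 mm and 10.7 degrees, less where a joint would pass 70% of its speed; a pose out of reach is approached as far as the arm can. A call with a gripper value outside its range is refused whole. The fingers move at their own pace and stop on an object; "force" is the grip in N (left out, the last holds). Time passes only in rows, so rows that repeat a pose let the fingers close. It gives the time, the measured TCP pose, the force and the opening at its end, in the units of the state.
- robot.get_state(): the state, without advancing time (a new reading comes with each control period).
- robot.read_camera(name): name is "scene" or "top"; returns a dict with "img" (420x560x3 uint8, red, green, blue), "mtx" (3x3 intrinsics, pixels), "k1" (the pictures are not rectified: a ray, as slopes to the right and down, at radius r is drawn at 1 + k1 r^2 times it, then the intrinsics apply), "rvec" (rotation vector, rad) and "tvec" (3), from world to camera coordinates, as OpenCV has them. Camera axes: x right, y down, z forward; pixel columns grow to the right and rows downward; lengths in m; the calibration is good to about 2 mm. A picture is of the moment at which its call begins. There is no depth.
- robot.job_done(): hands the job in, once; it reports no verdict.
Trained networks look in a picture, given as the dict that the camera call returned (one of the last four; its "shot" number tells which), for a name from the list of things; names that differ only in an ending like _2 or _b are one class to them, and where a whole thing is asked for, a point or a joint stands for the part that bears it (a point fixed in the world has none). Each returns a list of dicts, best first, with "conf" (0 to 1); they miss things now and then, are a little off and sometimes report something else, mostly with a low value. They report only what shows in the picture. A call takes as long as a camera call.
- robot.recognise(label, picture): "box" ([left, top, right, bottom] in pixels, round what is visible of it).
- robot.pinpoint(label, picture): "pixel" ([column, row] in pixels: a listed point, or the origin of a listed thing).
The state is a dict: "t": time; "joint_pos": joint angles; "qvel": joint speeds; "effort": joint torques, N m; "position": TCP position; "ee_rot": TCP orientation; "wrist_force": force on the tool from outside, world axes, zero at the start; "moment": the same for the moment, N m; "grip_width": finger opening in m.
Only numpy, scipy, OpenCV 4.12 (cv2) and the standard library are available. Lean on these libraries where they do the work, as an engineer would, in place of code of your own. Each camera call takes 0.05 s, during which the arm holds its last target. There are 200 camera calls.

TASK

Check that the slim kraft carton passes the size gate: with the fingertips, push it flat along the table, long way on, through the narrow gap between the gate's two fixed cheeks and on until its leading end rests against the backstop behind them. Push gently and do not grip, lift or tip the carton, leave everything else on the table where it is, and finish with the hand clear.

Things in the scene. Friction and masses are not known exactly. Their poses are not given: they have to be found in the camera images.
- slim_carton: the slim kraft carton to push: loose closed box, 90 mm long (its x) by 60 mm wide (its y) by 45 mm high, 0.2 to 0.4 kg, slides with a few newtons. Origin at the centre of its underside. It starts before the gate, its centre 150 to 190 mm short of the cheeks and up to 40 mm to either side of the gap's centre line, turned up to 0.35 rad from that line
- gate: the size gate, dark steel, bolted down. Origin on the table midway between its two cheeks; x runs through the gap to the backstop, y across, z up. Cheeks 45 mm high: each ends at the gap in an upright round post, diameter 20 mm, at x = 0, y = +43 or -43 mm, so the gap is 66 mm wide; 12 mm thick walls run outwards to y = +98 and -98 mm. The table is bare in and behind the gap
- gate_stop (a point): centre of the backstop's black rubber face, 20 mm above the table, 115 mm past the cheeks on the gap's centre line; same axes as the gate, the face looks to -x. The backstop is a fixed bar 110 mm wide, 45 mm high. With the carton against it, the carton's centre is 70 mm, its rear end 25 mm past the line of the post centres
- wide_carton: loose bystander: kraft carton, 110 x 100 x 45 mm high, too wide for the gate. Origin at the centre of its underside. Not to be moved
- tape_roll: loose bystander: roll of clear packing tape lying flat, 84 mm across, 48 mm high, beside the bay behind the gate. Origin at the centre of its underside. Not to be moved
- screw_jar: loose bystander: small lidded jar, 52 mm across, 62 mm high, beside the bay behind the gate. Origin at the centre of its underside. Not to be moved
- mug: loose bystander: white mug, 80 mm across, 90 mm high. Origin at the centre of its underside. Not to be moved
- stapler: loose bystander: desk stapler, 120 x 32 mm, about 52 mm high. Origin at the centre of its underside. Not to be moved
- pick_bin: loose bystander: open white plastic picking bin, 110 x 90 x 55 mm high. Origin at the centre of its underside. Not to be moved
- parts_box: loose bystander: small lidded box, 72 x 47 x 38 mm high. Origin at the centre of its underside. Not to be moved

How it is judged:
By the outcome, as a careful person would: the job done as asked, in the order asked, and still so for the second after the job is handed in, with the robot touching nothing.
It also fails if it takes over 67 s, if anything falls off the work surface, if the arm or the gripper's body presses on something with over 40 N, if the wrist force passes 120 N, or if a joint passes its speed limit or range.

## Working session

There is one attempt and no reset: what is moved stays moved. The work goes in short steps, Python scripts to look and compute and a tool call to move; the robot and the scene stay as the last step left them, time stands still between calls to the robot, and variables do not carry over. Pictures are saved under pics/ and viewed, about 8 in all and at most 12, crops included, and the job is handed in when it is done.

Besides the shell and the picture viewer there is one more tool, called after ">>>" in YAML: its name, and indented under it one key for each argument. drive_tool: Moves the arm, as the interface text tells. Its arguments: {"type":"object","properties":{"motion":{"type":"array","items":{"type":"array","items":{"type":"number"}}},"force":{"type":"number"}},"required":["motion"]}

```bash
ls; mkdir -p pics; cat > h.py <<'E'
import numpy as np, cv2
from plant import robot
def dist(c): return np.array([c["k1"],0,0,0,0],float)
def ray2plane(c,px,z=0.0):
    n=cv2.undistortPoints(np.array([[px]],float),np.array(c["mtx"],float),dist(c))[0,0]
    R=cv2.Rodrigues(np.array(c["rvec"],float))[0]; t=np.array(c["tvec"],float).ravel()
    o=-R.T@t; d=R.T@np.array([n[0],n[1],1.]); return o+d*(z-o[2])/d[2]
def proj(c,P):
    return cv2.projectPoints(np.array(P,float).reshape(-1,3),np.array(c["rvec"],float),np.array(c["tvec"],float),np.array(c["mtx"],float),dist(c))[0].reshape(-1,2)
def save(c,name,crop=None,scale=1):
    im=c["img"][:,:,::-1]
    if crop: l,t,r,b=crop; im=im[t:b,l:r]
    if scale!=1: im=cv2.resize(im,None,fx=scale,fy=scale,interpolation=cv2.INTER_CUBIC)
    cv2.imwrite("pics/"+name,im)
E
python3 - <<'E'
from h import *
s=robot.get_state(); print(s["position"],s["ee_rot"])
for n in("top","scene"):
    c=robot.read_camera(n); save(c,n+"0.png")
    R=cv2.Rodrigues(np.array(c["rvec"]))[0]; print(n,"cam",(-R.T@np.ravel(c["tvec"])).round(3))
    for l in["slim_carton","gate","gate_stop","wide_carton","tape_roll","screw_jar","mug","stapler","pick_bin","parts_box"]:
        for d in robot.pinpoint(l,c)[:2]:
            print(l,np.round(d["pixel"],1),round(d["conf"],2),ray2plane(c,d["pixel"],.02 if l=="gate_stop" else 0).round(3))
E
```

```text
pics
[0.15357653 0.55342207 0.23037494] [-2.32275012e-04  1.35008210e-01  9.90843957e-01 -9.91249948e-04]
top cam [ 0.524 -0.02   1.01 ]
slim_carton [335.1 227.4] 0.9 [ 0.502 -0.161  0.   ]
gate [121.2 171.7] 0.16 [0.626 0.347 0.   ]
gate_stop [218.1 211.7] 0.95 [0.535 0.114 0.02 ]
wide_carton [119.3 171.5] 0.89 [0.626 0.352 0.   ]
tape_roll [242.  158.7] 0.56 [0.661 0.062 0.   ]
screw_jar [227.8 258.9] 0.84 [0.424 0.091 0.   ]
stapler [433.1 263. ] 0.85 [ 0.421 -0.395  0.   ]
stapler [446.5 172.9] 0.36 [ 0.636 -0.426  0.   ]
pick_bin [448.4 174.3] 0.72 [ 0.633 -0.431  0.   ]
parts_box [313.2 119. ] 0.86 [ 0.759 -0.106  0.   ]
scene cam [1.516 0.05  0.833]
slim_carton [233.3 204.7] 0.79 [ 0.498 -0.163  0.   ]
slim_carton [166.7 187.5] 0.18 [ 0.417 -0.4    0.   ]
gate [283.9 211.9] 0.75 [ 0.526 -0.002  0.   ]
gate_stop [319.1 209.3] 0.79 [0.533 0.105 0.02 ]
wide_carton [401.6 234.7] 0.68 [0.613 0.343 0.   ]
tape_roll [301.2 239.7] 0.81 [0.647 0.054 0.   ]
screw_jar [311.7 192.5] 0.86 [ 0.424  0.084 -0.   ]
mug [385.4 179. ] 0.67 [0.338 0.333 0.   ]
stapler [168.2 189.4] 0.58 [ 0.427 -0.392  0.   ]
pick_bin [137.7 231.3] 0.67 [ 0.635 -0.43   0.   ]
parts_box [245.1 266.1] 0.64 [ 0.756 -0.095  0.   ]
```

View pics/top0.png

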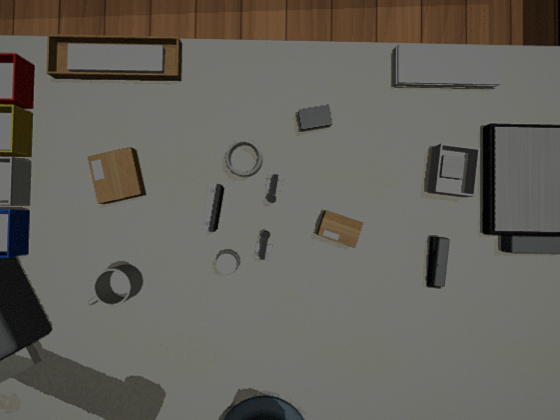

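View pics/scene0.png

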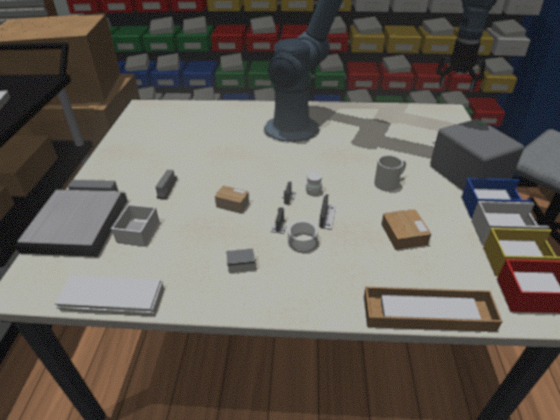

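The top view shows the slim carton at (340,229), cheeks at (273,188) and (263,245), backstop at (215,207), tape roll at (243,158) and jar at (227,262). The gap axis points to +y world with a slight tilt. I'll fit edges on an enlarged crop next.

```bash
python3 - <<'E'
from h import *
c=robot.read_camera("top"); save(c,"crop1.png",(195,150,375,280),4.4)
im=c["img"].astype(int)
hsv=cv2.cvtColor(c["img"],cv2.COLOR_RGB2HSV)
m=((hsv[...,1]>70)).astype(np.uint8); m[:, :300]=0; m[:,380:]=0; m[:195]=0;m[265:]=0
k=max(cv2.findContours(m,0,2)[0],key=cv2.contourArea)
pts=np.array([ray2plane(c,p[0].astype(float),.045)[:2] for p in k]).astype(np.float32)
print("carton",cv2.minAreaRect(pts), cv2.contourArea(k), cv2.minAreaRect(k))
d=(im.max(2)<60).astype(np.uint8); d[:,:200]=0; d[:,290:]=0; d[:175]=0; d[275:]=0
for k in cv2.findContours(d,0,2)[0]:
    if cv2.contourArea(k)>15:
        pts=np.array([ray2plane(c,p[0].astype(float),.045)[:2] for p in k]).astype(np.float32)
        print(cv2.boundingRect(k),[np.round(v,4) for v in cv2.minAreaRect(pts)])
E
```

```text
carton ((0.500686764717102, -0.16437380015850067), (0.09252746403217316, 0.0587247833609581), 72.46148681640625) 997.0 ((339.3500061035156, 228.45001220703125), (40.79337692260742, 25.930675506591797), 18.43494987487793)
(259, 231, 11, 28) [array([0.4619, 0.0057]), array([0.0204, 0.0616]), np.float64(87.6044)]
(209, 184, 15, 48) [array([0.5432, 0.1143]), array([0.0183, 0.1077]), np.float64(81.1713)]
(266, 175, 12, 28) [array([ 0.5893, -0.0092]), array([0.0211, 0.0623]), np.float64(85.4816)]
```

View pics/crop1.png

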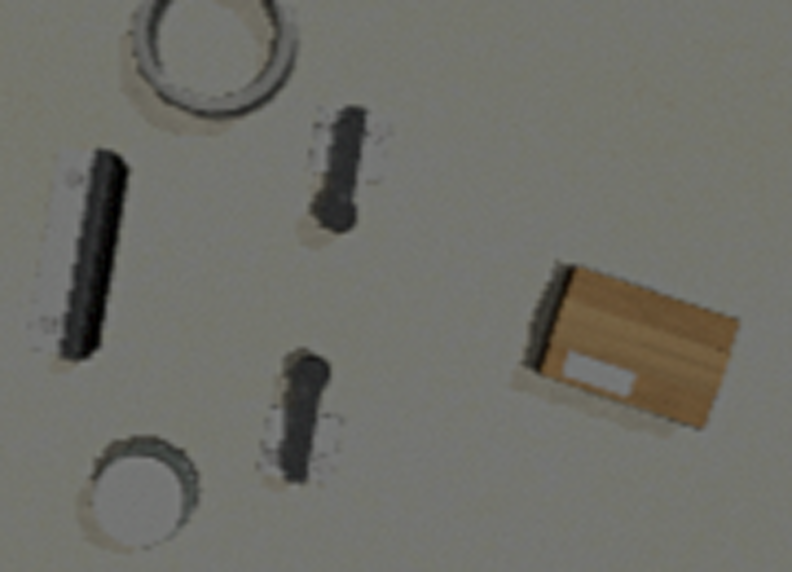

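The crop shows the posts' tops at crop (335,213) and (311,373), wall ends at (352,110) and (294,478), and the carton's top corners at (575,267), (740,318), (702,430), (540,372), with its dark end toward the gate.

```bash
python3 - <<'E'
from h import *
c=robot.read_camera("top")
f=lambda u,v:ray2plane(c,(195+u/4.4-.4,150+v/4.4-.4),.045)[:2]
P=f(335,213);Q=f(311,373);A=f(352,110);B=f(294,478)
print("posts",P,Q,np.linalg.norm(P-Q),"ends",np.linalg.norm(A-B),A,B)
for a,b in((P,Q),(A,B)):
    d=a-b; print("mid",(a+b)/2,"ydir ang",np.degrees(np.arctan2(d[1],d[0])))
K=np.array([f(*p) for p in((575,267),(740,318),(702,430),(540,372))])
print("carton corners",K.round(4),K.mean(0),[np.linalg.norm(K[i]-K[i-1]).round(4) for i in range(4)])
s=f(108,152),f(72,357); print("stop back/tops",s)
# gate hypothesis
g=((P+Q+A+B)/4); d=(A-B)/np.linalg.norm(A-B); ny=d; 
# y of gate: x through to +yworld ; y = z cross x
nx=np.array([-d[1],d[0]]); 
if nx[1]<0:nx=-nx
ny=np.array([-nx[1],nx[0]])
print("gate",g,"yaw",np.degrees(np.arctan2(nx[1],nx[0])))
cc=np.array([.5007,-.1644])
print("carton in gate",(cc-g)@nx,(cc-g)@ny,K.mean(0)@nx-g@nx,(K.mean(0)-g)@ny)
for n in("top","scene"):
    c=robot.read_camera(n)
    for l,z in(("gate_stop",.02),("gate",0),("slim_carton",0)):
        for q in robot.pinpoint(l,c)[:1]:
            w=ray2plane(c,q["pixel"],z)[:2]-g; print(n,l,(w@nx).round(4),(w@ny).round(4),q["conf"])
e=K[0]-K[1]+K[3]-K[2]; print("carton dir",np.degrees(np.arctan2(e[1],e[0])))
E
```

```text
posts [ 0.56711522 -0.00796092] [0.48474738 0.00301149] 0.08309545389559098 ends 0.1913419610856249 [ 0.6203928  -0.01585391] [0.43091947 0.01082204]
mid [ 0.5259313  -0.00247471] ydir ang -7.587825937910177
mid [ 0.52565614 -0.00251593] ydir ang -8.013999152602572
carton corners [[ 0.5413 -0.132 ]
 [ 0.5164 -0.2174]
 [ 0.4585 -0.1984]
 [ 0.487  -0.1146]] [ 0.50079675 -0.16558718] [np.float64(0.057), np.float64(0.089), np.float64(0.0609), np.float64(0.0885)]
stop back/tops (array([0.59663509, 0.10927772]), array([0.49107362, 0.1256015 ]))
gate [ 0.52579372 -0.00249532] yaw 81.98600084739743
carton in gate -0.16382196371924815 0.002276706207817123 -0.16498406019901984 0.002015389628013455
top gate_stop 0.1129 -0.0005 0.75
top slim_carton -0.1631 0.0013 0.64
scene gate_stop 0.1147 -0.0 0.89
scene gate 0.0067 0.0154 0.71
scene slim_carton -0.1646 0.0099 0.66
carton dir 72.47087642282199
```

>>> drive_tool:
  motion:
    - [0.028,-0.054,-0.029,0,10]
    - [0.028,-0.108,-0.058,0,20]
    - [0.028,-0.162,-0.087,0,30]
    - [0.028,-0.216,-0.116,0,40]
    - [0.028,-0.27,-0.145,0,50]
    - [0.028,-0.324,-0.174,0,60]
    - [0.028,-0.348,-0.231,0,70]
    - [0.028,-0.372,-0.288,0,80]
    - [0.028,-0.396,-0.345,0,82.5]
    - [0.028,-0.42,-0.402,0,82.5]
  force: 20

```text
t: 2.85
position: [0.4511, 0.0525, 0.2316]
ee_rot: [0.0, 0.755, 0.656, 0.0]
wrist_force: [2.0, -0.6, -0.4]
grip_width: 0.0283
```

```bash
cat >> h.py <<'E'
g=np.array([.5258,-.0025]); yaw=np.radians(82.0)
nx=np.array([np.cos(yaw),np.sin(yaw)]); ny=np.array([-nx[1],nx[0]])
def toG(p): w=np.asarray(p)[:2]-g; return np.array([w@nx,w@ny])
def state():
    s=robot.get_state(); w,x,y,z=s["ee_rot"]
    R=cv2.Rodrigues(np.zeros(3))[0]
    tx=np.array([1-2*(y*y+z*z),2*(x*y+w*z)]); a=np.degrees(np.arctan2(tx[1],tx[0]))
    print("t",round(s["t"],2),"pos",np.round(s["position"],4),"gate xy",toG(s["position"]).round(4),"toolx ang",a.round(2),"F",np.round(s["wrist_force"],1),"grip",round(s["grip_width"],4))
    return s,a
E
python3 -c "
from h import *
s,a=state(); a=np.radians(a); X=np.array([np.cos(a),np.sin(a)]);Y=np.array([np.sin(a),-np.cos(a)])
t=g+nx*-.256+ny*.002; d=t-s['position'][:2]; print('move',d@X,d@Y,s['position'][2],s['joint_pos'])"
```

```text
t 2.85 pos [0.4511 0.0525 0.2316] gate xy [0.044  0.0816] toolx ang 81.98 F [ 2.  -0.6 -0.4] grip 0.0283
move -0.30000280721241057 0.07968337353591903 0.23156497587796537 [-2.41487680e-02  1.32324039e-01 -2.42793353e-01  1.19460445e+00
  1.06736923e-04  1.68660765e+00]
```

>>> drive_tool:
  motion:
    - [0.028,-0.06,0.016,0,0]
    - [0.028,-0.12,0.032,0,0]
    - [0.028,-0.18,0.048,0,0]
    - [0.028,-0.24,0.064,0,0]
    - [0.028,-0.3,0.08,0,0]
    - [0.028,-0.3,0.08,0.06,0]
    - [0.028,-0.3,0.08,0.12,0]
    - [0.028,-0.3,0.08,0.17,0]
    - [0.028,-0.3,0.08,0.205,0]
    - [0.028,-0.3,0.08,0.22,0]

```text
t: 4.1
position: [0.4869, -0.2529, 0.0092]
ee_rot: [-0.002, 0.755, 0.656, -0.0]
wrist_force: [0.4, 1.5, -1.2]
grip_width: 0.0283
```

```bash
python3 -c "
from h import *
state()
c=robot.read_camera('top'); save(c,'crop2.png',(260,170,440,300),4.4)"
```

```text
t 4.1 pos [ 0.4869 -0.2529  0.0092] gate xy [-0.2533  0.0037] toolx ang 81.98 F [ 0.4  1.5 -1.2] grip 0.0283
```

View pics/crop2.png

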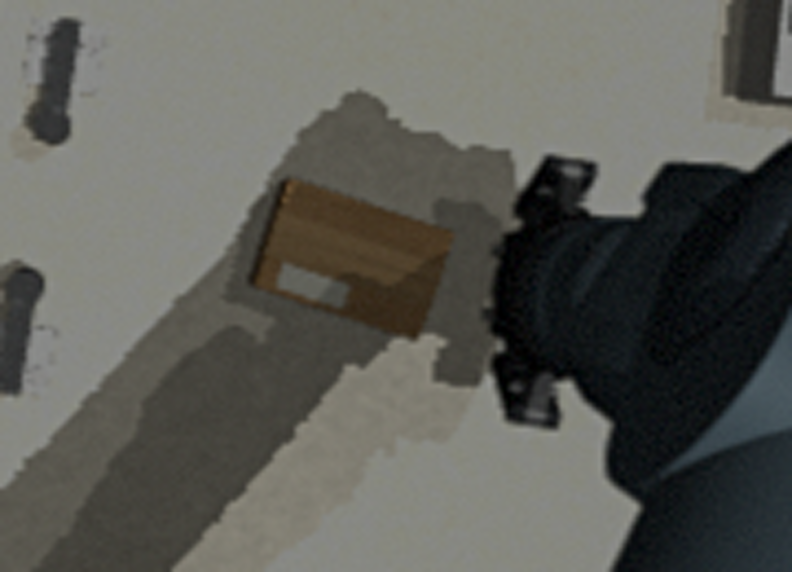

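>>> drive_tool:
  motion:
    - [0.028,0.012,0.002,0,0]
    - [0.028,0.022,0.002,0,0]
    - [0.028,0.028,0.002,0,0]
    - [0.028,0.033,0.002,0,0]
    - [0.028,0.038,0.002,0,0]
    - [0.028,0.043,0.002,0,0]
    - [0.028,0.048,0.002,0,0]
    - [0.028,0.053,0.002,0,0]
    - [0.028,0.058,0.002,0,0]
    - [0.028,0.062,0.002,0,0]

```text
t: 5.4
position: [0.4985, -0.1924, 0.0111]
ee_rot: [-0.0, 0.755, 0.656, -0.0]
wrist_force: [-1.0, -3.6, 2.7]
grip_width: 0.0279
```

```bash
cat >> h.py <<'E'
def model(P):  # gate-frame pose (x,y,deg) -> carton corners: top 4 then bottom 4, world
    x,y,a=P; a=np.radians(a)
    o=np.array([[.045,.03],[-.045,.03],[-.045,-.03],[.045,-.03]])
    r=o@np.array([[np.cos(a),np.sin(a)],[-np.sin(a),np.cos(a)]])+[x,y]
    w=g+r[:,:1]*nx+r[:,1:]*ny
    return np.vstack([np.c_[w,np.full(4,.045)],np.c_[w,np.zeros(4)]])
def fit(c,x0,verbose=True):
    hsv=cv2.cvtColor(c["img"],cv2.COLOR_RGB2HSV)
    p=proj(c,model((*x0,0))).mean(0).astype(int)
    m=np.zeros(hsv.shape[:2],np.uint8); s=slice(p[1]-38,p[1]+38),slice(p[0]-45,p[0]+45)
    m[s]=((hsv[...,1]>85)&(hsv[...,0]<25))[s]
    k=max(cv2.findContours(m,0,2)[0],key=cv2.contourArea)
    w=np.array([toG(ray2plane(c,q[0].astype(float),.045)) for q in k]).astype(np.float32)
    print("rect(gate mm)",[np.round(np.array(v)*(1000 if i<2 else 1),1) for i,v in enumerate(cv2.minAreaRect(w))])
    return k
E
python3 - <<'E'
from h import *
state()
c=robot.read_camera('top'); fit(c,(-.14,0)); save(c,'crop3.png',(240,160,420,290),4.4)
c=robot.read_camera('scene'); save(c,'sc3.png',(190,140,350,260),5)
E
```

```text
t 5.4 pos [ 0.4985 -0.1924  0.0111] gate xy [-0.1918  0.0006] toolx ang 81.99 F [-1.  -3.6  2.7] grip 0.0279
rect(gate mm) [array([-134.6,   11.3]), array([91.4, 59.1]), np.float64(0.2)]
```

View pics/crop3.png

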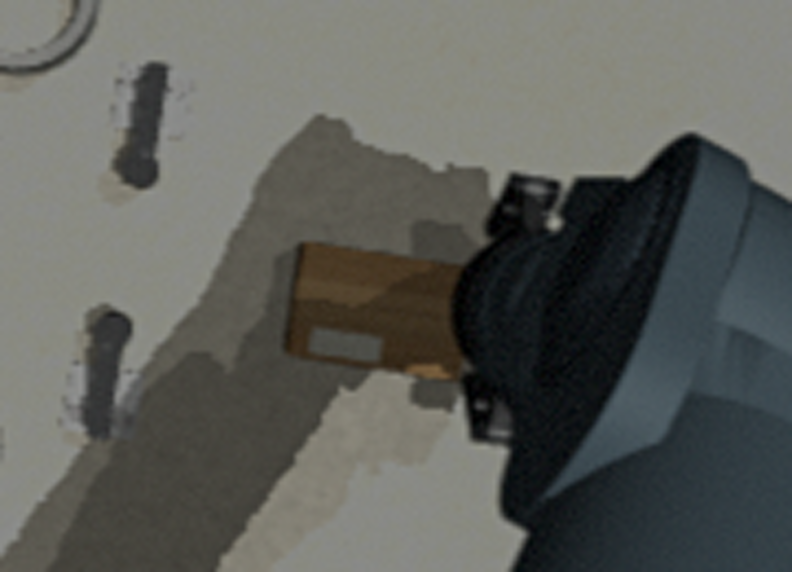

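View pics/sc3.png

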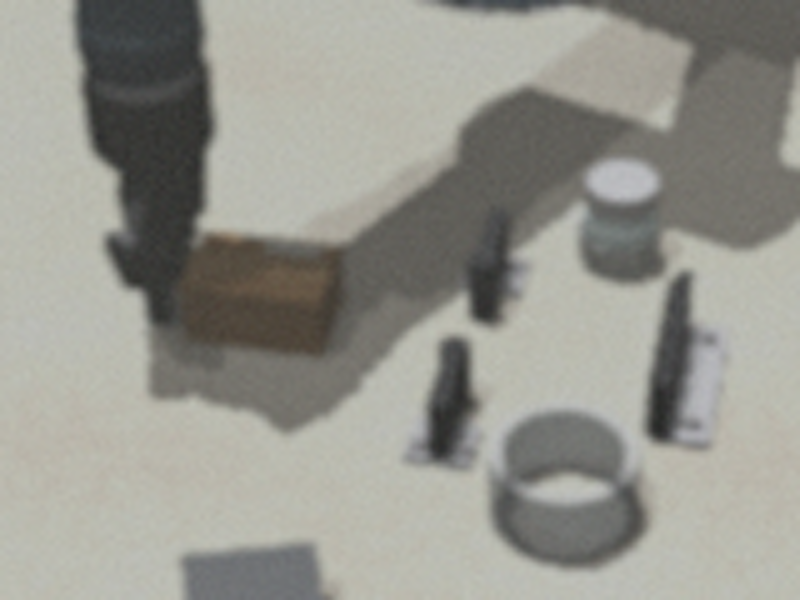

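The carton is now square to the gate (0.2°), but 11 mm off toward gate +y. The sc3 view shows it flat in front of the cheeks. I'll back off a little, recentre the hand on the rear face and push diagonally.

>>> drive_tool:
  motion:
    - [0.028,-0.01,0,0,0]
    - [0.028,-0.01,-0.017,0,0]
    - [0.028,-0.01,-0.017,0,0]
    - [0.028,-0.002,-0.017,0,0]
    - [0.028,0.003,-0.016,0,0]
    - [0.028,0.008,-0.015,0,0]
    - [0.028,0.013,-0.014,0,0]
    - [0.028,0.018,-0.013,0,0]
    - [0.028,0.023,-0.012,0,0]
    - [0.028,0.028,-0.011,0,0]

```text
t: 6.75
position: [0.4921, -0.1631, 0.0113]
ee_rot: [-0.0, 0.755, 0.656, 0.0]
wrist_force: [-0.0, -1.0, -0.6]
grip_width: 0.028
```

```bash
python3 - <<'E'
from h import *
state()
c=robot.read_camera('top'); fit(c,(-.11,0.006))
E
```

```text
t 6.75 pos [ 0.4921 -0.1631  0.0113] gate xy [-0.1638  0.011 ] toolx ang 81.99 F [-0.  -1.  -0.6] grip 0.028
rect(gate mm) [array([-106.3,    6. ]), array([89.9, 59.2]), np.float64(0.3)]
```

>>> drive_tool:
  motion:
    - [0.028,0.004,0.001,0,0]
    - [0.028,0.008,0.002,0,0]
    - [0.028,0.012,0.003,0,0]
    - [0.028,0.016,0.004,0,0]
    - [0.028,0.02,0.005,0,0]
    - [0.028,0.024,0.006,0,0]
    - [0.028,0.026,0.0065,0,0]
    - [0.028,0.026,0.0065,0,0]

```text
t: 7.8
position: [0.5023, -0.1382, 0.0113]
ee_rot: [-0.0, 0.755, 0.656, 0.0]
wrist_force: [-0.5, 0.9, 0.6]
grip_width: 0.028
```

```bash
python3 - <<'E'
from h import *
state()
c=robot.read_camera('top'); fit(c,(-.08,0.0)); save(c,'crop4.png',(230,155,410,285),4.4)
c=robot.read_camera('scene'); save(c,'sc4.png',(190,140,350,260),5)
E
```

```text
t 7.8 pos [ 0.5023 -0.1382  0.0113] gate xy [-0.1377  0.0044] toolx ang 82.0 F [-0.5  0.9  0.6] grip 0.028
rect(gate mm) [array([-81. ,  -0.7]), array([90.4, 59.1]), np.float64(0.4)]
```

View pics/crop4.png

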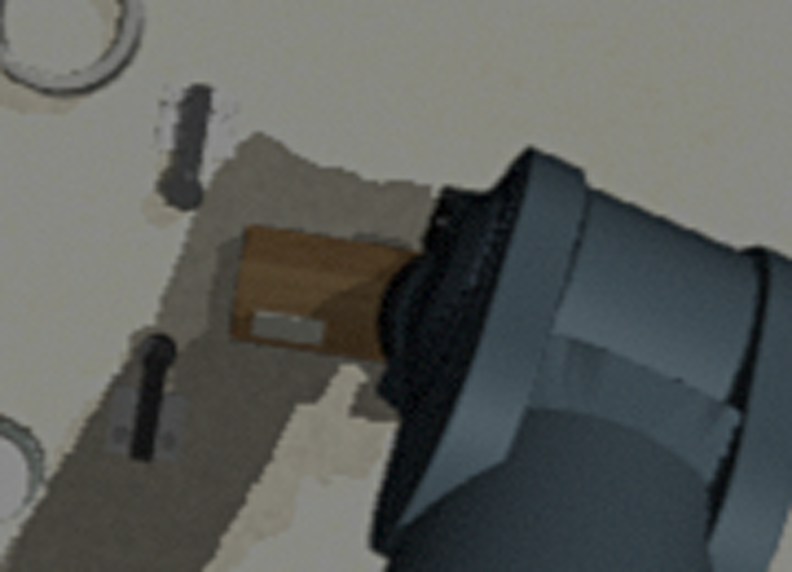

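>>> drive_tool:
  motion:
    - [0.022,-0.008,0,0,0]
    - [0.022,-0.008,0.004,0,0]
    - [0.022,-0.008,0.0045,0,0]
    - [0.022,0,0.0045,0,0]
    - [0.022,0.005,0.0045,0,0]
    - [0.022,0.01,0.0045,0,0]
    - [0.022,0.015,0.0045,0,0]
    - [0.022,0.02,0.0045,0,0]
    - [0.022,0.025,0.0045,0,0]
    - [0.022,0.03,0.0045,0,0]

```text
t: 9.15
position: [0.5107, -0.1092, 0.0113]
ee_rot: [-0.0, 0.755, 0.656, -0.0]
wrist_force: [-0.3, -1.5, -0.4]
grip_width: 0.0222
```

```bash
python3 - <<'E'
from h import *
state()
c=robot.read_camera('top'); k=fit(c,(-.05,0.0)); save(c,'crop5.png',(230,165,330,265),6)
print(proj(c,np.vstack([model((-.051,0,0))[:4],np.c_[[g+ny*.033,g-ny*.033],[.045]*2]])).round(1))
c=robot.read_camera('scene'); save(c,'sc5.png',(210,150,340,250),6)
E
```

```text
t 9.15 pos [ 0.5107 -0.1092  0.0113] gate xy [-1.078e-01  1.000e-04] toolx ang 81.98 F [-0.3 -1.5 -0.4] grip 0.0222
rect(gate mm) [array([-43.9,  -0.3]), array([74. , 59.1]), np.float64(0.2)]
[[268.6 229.8]
 [307.9 235.9]
 [312.  209.7]
 [272.7 203.5]
 [265.8 230.7]
 [270.3 201.8]]
```

View pics/crop5.png

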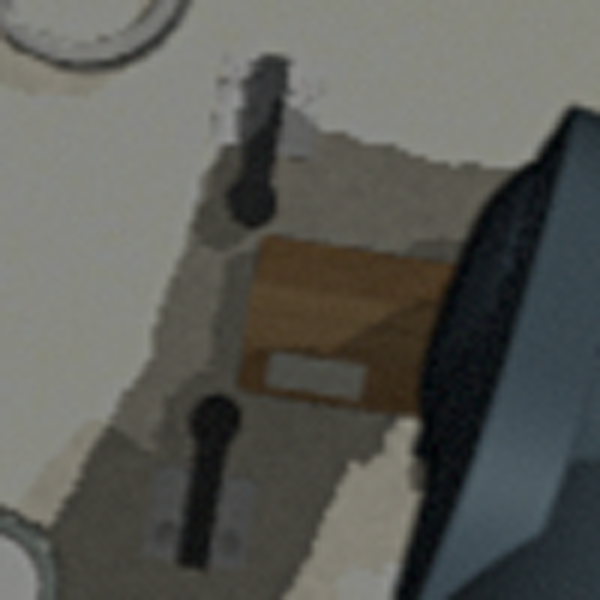

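View pics/sc5.png

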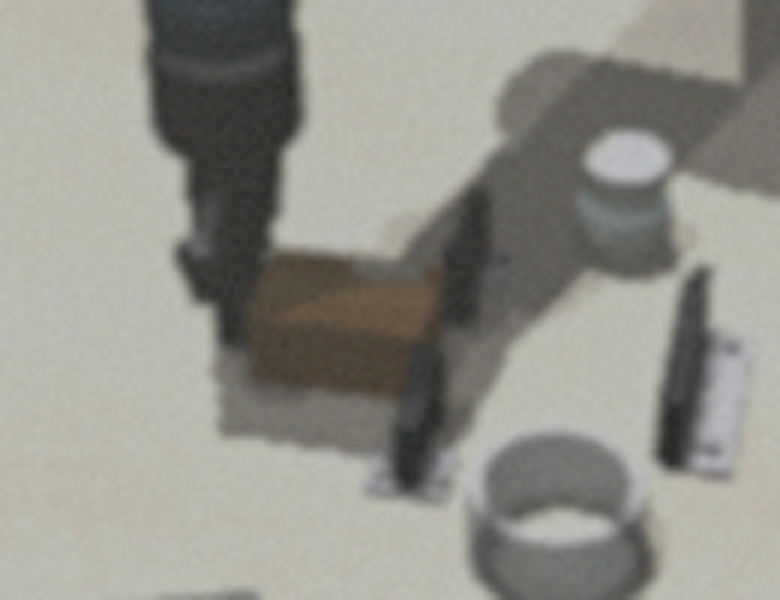

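```bash
python3 - <<'E'
from h import *
a=robot.read_camera('top'); b=robot.read_camera('scene')
def line(c,px): p=ray2plane(c,px,0); q=ray2plane(c,px,.2); return p,(q-p)/np.linalg.norm(q-p)
for nm,A in(("+y",(351.4,253.2)),("-y",(359.3,206.6))):
    for B in((215,191),(214,199)):
        p,u=line(a,A); q,v=line(b,B)
        s=np.linalg.lstsq(np.c_[u,-v],q-p,rcond=None)[0]
        x=p+s[0]*u; y=q+s[1]*v; print(nm,B,x.round(3),y.round(3),"gate",toG(x).round(3),"miss",np.linalg.norm(x-y).round(3))
# project where points at tool frame: knuckle height hypotheses
T=np.array([-.1918,.0006])
for s in(1,-1):
  for yy in(.045,.055):
    for h in(.04,.06,.08,.1):
        w=g+nx*T[0]+ny*(T[1]+s*yy); P=[*w,h]; print(s,yy,h,proj(a,P)[0].round(1),proj(b,P)[0].round(1))
E
```

```text
+y (215, 191) [ 0.442 -0.199  0.008] [ 0.446 -0.229  0.013] gate [-0.206  0.055] miss 0.031
+y (214, 199) [ 0.439 -0.205 -0.028] [ 0.444 -0.237 -0.023] gate [-0.213  0.057] miss 0.032
-y (215, 191) [ 0.55  -0.2    0.092] [ 0.55  -0.202  0.092] gate [-0.192 -0.051] miss 0.002
-y (214, 199) [ 0.55  -0.206  0.062] [ 0.551 -0.208  0.063] gate [-0.198 -0.053] miss 0.003
1 0.045 0.04 [348.3 249.1] [227.1 186. ]
1 0.045 0.06 [349.9 249.8] [226.5 180.9]
1 0.045 0.08 [351.4 250.5] [225.9 175.7]
1 0.045 0.1 [353.1 251.2] [225.3 170.4]
1 0.055 0.04 [347.7 253.5] [228.  184.2]
1 0.055 0.06 [349.2 254.2] [227.4 179.1]
1 0.055 0.08 [350.8 255. ] [226.8 173.9]
1 0.055 0.1 [352.4 255.8] [226.2 168.6]
-1 0.045 0.04 [354.2 210. ] [218.5 203.5]
-1 0.045 0.06 [355.9 209.8] [217.8 198.3]
-1 0.045 0.08 [357.6 209.7] [217.1 193. ]
-1 0.045 0.1 [359.4 209.5] [216.3 187.6]
-1 0.055 0.04 [354.9 205.7] [217.5 205.6]
-1 0.055 0.06 [356.5 205.4] [216.8 200.3]
-1 0.055 0.08 [358.3 205.2] [216. 195.]
-1 0.055 0.1 [360.1 204.9] [215.3 189.6]
```

>>> drive_tool:
  motion:
    - [0.022,-0.006,0,0,0]
    - [0.022,-0.006,0,-0.007,0]
    - [0.022,0,0,-0.007,0]
    - [0.022,0.005,0,-0.007,0]
    - [0.022,0.01,0,-0.007,0]
    - [0.022,0.015,0,-0.007,0]
    - [0.022,0.02,0,-0.007,0]
    - [0.022,0.025,0,-0.007,0]
    - [0.022,0.03,0,-0.007,0]
    - [0.022,0.035,0,-0.007,0]

```text
t: 10.6
position: [0.5155, -0.0745, 0.0182]
ee_rot: [-0.0, 0.755, 0.656, -0.0]
wrist_force: [0.1, -3.9, 2.6]
grip_width: 0.022
```

```bash
python3 - <<'E'
from h import *
state()
c=robot.read_camera('top'); k=fit(c,(-.015,0.0))
E
```

```text
t 10.6 pos [ 0.5155 -0.0745  0.0182] gate xy [-0.0728  0.0002] toolx ang 81.99 F [ 0.1 -3.9  2.6] grip 0.022
rect(gate mm) [array([4.6, 0.4]), array([59.1, 47.6]), np.float64(89.4)]
```

>>> drive_tool:
  motion:
    - [0.022,0.005,0,0,0]
    - [0.022,0.01,0,0,0]
    - [0.022,0.015,0,0,0]
    - [0.022,0.02,0,0,0]
    - [0.022,0.025,0,0,0]
    - [0.022,0.03,0,0,0]
    - [0.022,0.035,0,0,0]
    - [0.022,0.04,0,0,0]
    - [0.022,0.045,0,0,0]
    - [0.022,0.05,0,0,0]

```text
t: 11.9
position: [0.5224, -0.0249, 0.0182]
ee_rot: [-0.0, 0.755, 0.656, 0.0]
wrist_force: [-0.1, -2.3, 0.3]
grip_width: 0.022
```

```bash
python3 - <<'E'
from h import *
state()
c=robot.read_camera('top'); save(c,'crop6.png',(195,150,315,270),5)
c=robot.read_camera('scene'); save(c,'sc6.png',(230,150,360,250),6)
E
```

```text
t 11.9 pos [ 0.5224 -0.0249  0.0182] gate xy [-0.0226  0.0002] toolx ang 81.99 F [-0.1 -2.3  0.3] grip 0.022
```

View pics/sc6.png

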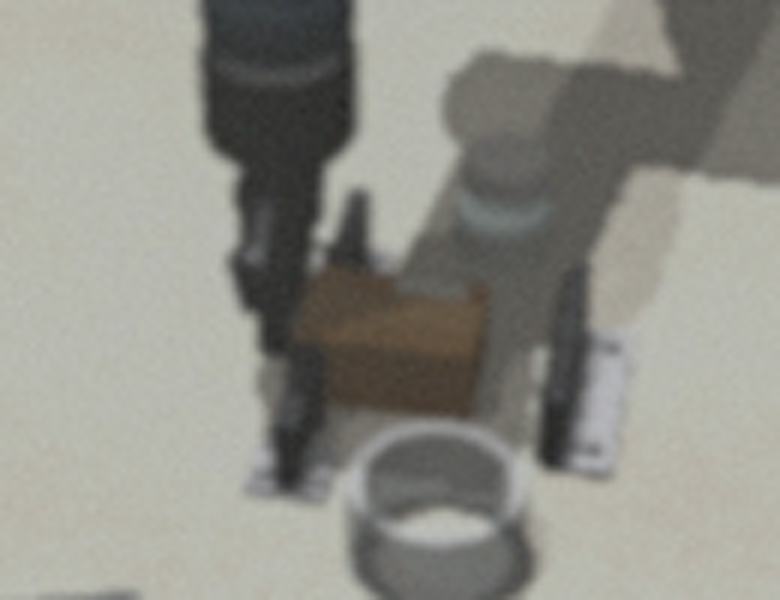

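The sc6 view shows the carton flat between the posts with a gap to the backstop, and the finger about to enter the gap. About 36 mm remain.

>>> drive_tool:
  motion:
    - [0.022,0.004,0,0,0]
    - [0.022,0.008,0,0,0]
    - [0.022,0.012,0,0,0]
    - [0.022,0.016,0,0,0]
    - [0.022,0.02,0,0,0]
    - [0.022,0.023,0,0,0]
    - [0.022,0.026,0,0,0]
    - [0.022,0.029,0,0,0]
    - [0.022,0.031,0,0,0]
    - [0.022,0.032,0,0,0]

```text
t: 13.25
position: [0.527, 0.0064, 0.0183]
ee_rot: [0.0, 0.755, 0.656, 0.0]
wrist_force: [-0.6, -1.3, -0.4]
grip_width: 0.0221
```

>>> drive_tool:
  motion:
    - [0.022,0.001,0,0,0]
    - [0.022,0.002,0,0,0]
    - [0.022,0.003,0,0,0]

```text
t: 13.62
position: [0.5275, 0.0093, 0.0183]
ee_rot: [-0.0, 0.755, 0.656, 0.0]
wrist_force: [-0.1, -0.8, 0.0]
grip_width: 0.0225
```

```bash
python3 - <<'E'
from h import *
state()
c=robot.read_camera('scene'); save(c,'sc7.png',(250,150,360,250),6)
E
```

```text
t 13.62 pos [0.5275 0.0093 0.0183] gate xy [ 0.0119 -0.    ] toolx ang 81.98 F [-0.1 -0.8  0. ] grip 0.0225
```

View pics/sc7.png

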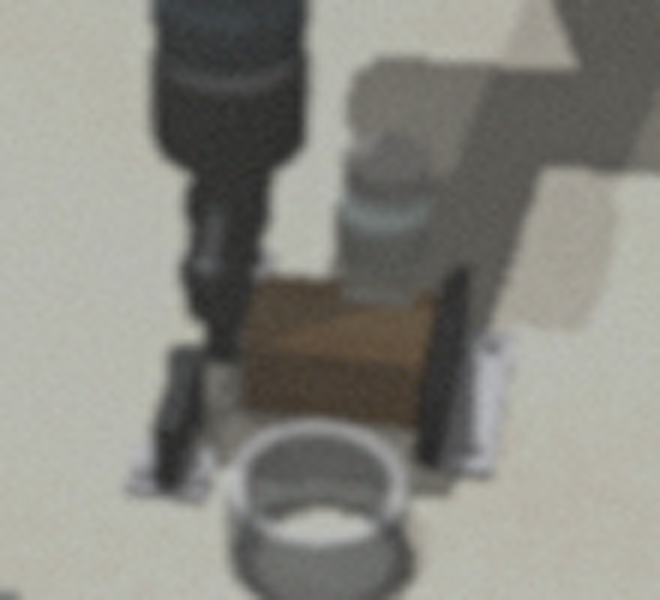

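Very near the backstop, but no force rise yet. I'll advance in 1 mm rows.

>>> drive_tool:
  motion:
    - [0.022,0.001,0,0,0]
    - [0.022,0.002,0,0,0]

```text
t: 13.92
position: [0.5273, 0.0097, 0.0184]
ee_rot: [0.001, 0.755, 0.656, -0.002]
wrist_force: [-2.8, -8.3, 0.4]
grip_width: 0.022
```

>>> drive_tool:
  motion:
    - [0.022,0.001,0,0,0]
    - [0.022,0.001,0,0,0]

```text
t: 14.18
position: [0.5272, 0.0098, 0.0184]
ee_rot: [0.002, 0.755, 0.655, -0.002]
wrist_force: [-2.2, -8.5, 0.4]
grip_width: 0.0222
```

>>> drive_tool:
  motion:
    - [0.022,0.001,0,0,0]
    - [0.022,0.001,0,0,0]

```text
t: 14.42
position: [0.5271, 0.0098, 0.0184]
ee_rot: [0.002, 0.756, 0.655, -0.003]
wrist_force: [-2.6, -11.8, 1.9]
grip_width: 0.0221
```

Travel has stalled with force rising to 12 N, at the position where the backstop should be. I'll retreat straight back, then up and away to check.

>>> drive_tool:
  motion:
    - [0.022,-0.006,0,0,0]
    - [0.022,-0.02,0,0,0]
    - [0.022,-0.045,0,0,0]
    - [0.022,-0.07,0,0,0]
    - [0.022,-0.07,0,-0.04,0]
    - [0.022,-0.07,0,-0.1,0]
    - [0.022,-0.12,0,-0.15,0]
    - [0.022,-0.18,0,-0.19,0]
    - [0.022,-0.24,0,-0.19,0]
    - [0.022,-0.3,0,-0.19,0]

```text
t: 15.68
position: [0.4879, -0.2762, 0.2096]
ee_rot: [0.002, 0.755, 0.656, 0.001]
wrist_force: [0.6, 0.5, -0.1]
grip_width: 0.0222
```

```bash
python3 - <<'E'
from h import *
state()
c=robot.read_camera('top'); fit(c,(.07,0)); save(c,'crop8.png',(195,150,315,270),5)
for n in ("top","scene"):
    c=robot.read_camera(n)
    for l in["slim_carton","wide_carton","tape_roll","screw_jar","mug","stapler","pick_bin","parts_box"]:
        for d in robot.pinpoint(l,c)[:1]: print(n,l,round(d["conf"],2),ray2plane(c,d["pixel"],0).round(3)[:2])
E
```

```text
t 15.68 pos [ 0.4879 -0.2762  0.2096] gate xy [-0.2763 -0.0006] toolx ang 82.02 F [ 0.6  0.5 -0.1] grip 0.0222
rect(gate mm) [array([70. ,  0.2]), array([62.4, 92.8]), np.float64(89.5)]
top slim_carton 0.88 [0.534 0.071]
top wide_carton 0.86 [0.623 0.356]
top tape_roll 0.89 [0.665 0.057]
top screw_jar 0.73 [0.423 0.091]
top mug 0.89 [0.359 0.326]
top stapler 0.78 [ 0.42  -0.393]
top pick_bin 0.84 [ 0.635 -0.433]
top parts_box 0.95 [ 0.748 -0.104]
scene slim_carton 0.78 [0.548 0.069]
scene wide_carton 0.86 [0.609 0.337]
scene tape_roll 0.57 [0.65 0.05]
scene screw_jar 0.7 [ 0.621 -0.434]
scene mug 0.86 [0.357 0.33 ]
scene stapler 0.59 [ 0.421 -0.402]
scene pick_bin 0.73 [ 0.634 -0.424]
scene parts_box 0.79 [ 0.756 -0.098]
```

View pics/crop8.png

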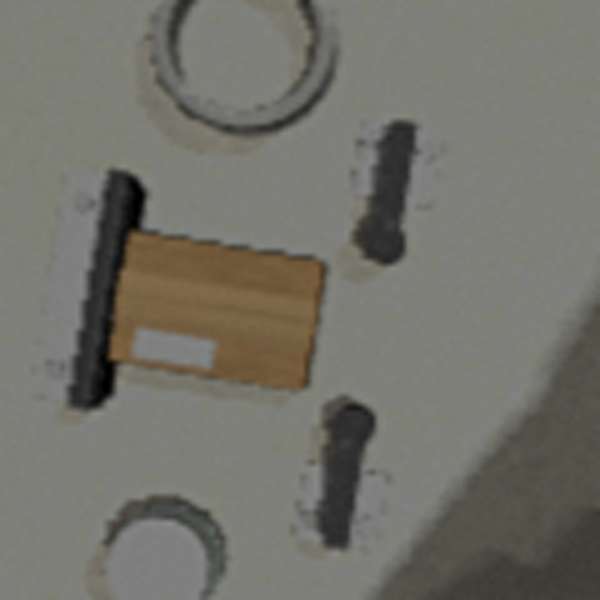

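The carton's leading end is flush on the backstop, centred and square at gate (70.0, 0.2) mm. The hand is clear.

```bash
python3 -c "
from h import *
robot.job_done(); state()"
```

```text
the job is handed in; nothing more can be done
the job is handed in; nothing more can be done
```

The slim carton went through the gate and its leading end now rests against the backstop. I pushed it flat with the nearly closed fingertips, with no gripping or lifting. It took one straightening push, one diagonal push to take out an 11 mm sideways offset, and then a straight push through the gap.

- **Contact:** travel stopped where the backstop should be, and the wrist force there rose to about 12 N. Free sliding had taken only a few newtons.
- **Final position:** after retreating, the top camera put the carton's centre 70.0 mm past the cheeks and 0.2 mm off the centre line. It was square to within about 0.5°, and the picture shows no gap at the backstop.
- **Hand:** it finished clear, with the fingertips 0.21 m above the table.
- **Other objects:** their detected positions agree with the first look to within about 1 cm, apart from two detections:
  - **Mug:** it read about 20 mm different from its only detection at the start. The arm passed well above it, so I put this down to detection noise.
  - **Screw jar:** the scene camera reported it at the bin's position, but the top camera shows it where it was.
- **Time:** I handed the job in at about 16 s.

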